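Start the cake steamer with its key switch

TASK

Get the cake steamer started: plug the white relay block fully home into the rectangular socket on the grey control box, then take the key from its wooden stand, work it past the sticky pins until it is fully home in the round key switch, and turn it clockwise (seen from above) a quarter turn to its stop. The switch springs back, so finish while still gripping the key and holding it turned; leave the two squeeze bottles and the bowl where they stand.

Things in the scene. Friction and masses are not known exactly. Their poses are not given: they have to be found in the camera images.
- panel: The steamer's grey control box, fixed to the table, 160 (x) by 270 (y) by 45 mm high; origin at the centre of its underside, z up. On its top stand, fixed and lined up with its x axis, a black rectangular relay socket (centre at y +70 mm) and a round steel key switch with a brass core (centre at y -70 mm).
- socket_mouth (a point): Centre of the mouth of the relay socket, level with the socket's flat top, 67 mm above the table; axes as the control box. The socket block is 56 (x) by 52 (y) by 22 mm high; its hole is 28 (x) by 22 (y) mm and 17 mm deep. The relay is fully home when its origin is here, its shoulder resting on the socket.
- relay: Loose relay, about 90 g: a white block 36 (x) by 28 (y) by 46 mm high on a black rectangular plug foot. It stands upright on the foot on the table, left or right of the control box. Origin: centre of the shoulder where block meets foot, 14 mm above the foot's end. It goes in with its x axis along the box's x axis, either way round.
- relay_foot (a point): Centre of the underside of the relay's plug foot, 14 mm below the relay's origin. The foot is 26 (x) by 20 (y) mm, its lowest 3 mm tapering by 2 mm a side; it has 1 mm of play a side in the socket.
- keystand: Wooden block 75 (x) by 55 (y) by 36 mm high, fixed to the table on the other side of the control box from the relay, with a slot along its x axis in which the key stands upright. Its origin is the centre of its underside.
- key: Loose steel key, about 80 g, upright in its stand; lifted straight up. Flat bow on top, 36 (x) by 10 (y) mm, from 6 to 43 mm above the origin, its flat sides facing the key's y axis; below it a round collar 28 mm across and 6 mm thick, whose underside centre is the origin (in the stand 36 mm above the table); below that the blade.
- key_tip (a point): Lower end of the key's blade, 30 mm below the key's origin. The blade is 18 (x) by 6 (y) mm, its lowest 7 mm tapering to 13 by 2 mm at the end. It fits the switch either way round, x axis along the slot.
- lock_mouth (a point): Centre of the key slot's mouth on the key switch, 81 mm above the table; axes as the control box, not turning with the key. The switch is a steel ring 52 mm across, its brass core flush inside. At rest the slot lies along the box's x axis: 20 by 8 mm, 36 mm deep. The key is fully home when its origin is here, its collar resting on the core.
- lock_pins (a point): Point in the slot 10 mm below lock_mouth, where the first pair of sticky spring pins stands out of the slot's long sides; a second pair is 11 mm deeper. The key pushed straight down stops at each pair until pressed with 15 to 25 N or more; swinging it 3 to 4 degrees to and fro about the vertical while lowering it 1 to 2 mm a swing eases it past.
- lock (a joint): Angle of the key switch's core, rad: 0 at rest, growing as it turns clockwise seen from above, stop at 1.5 (a quarter turn). A spring pulls it back to 0 whenever it is let go, with about 0.06 N m at rest and 0.15 N m at the stop. The key has up to about 0.11 rad of play in the slot, so it must be turned that much further than the core.
- bottle_a: White plastic squeeze bottle, 60 mm across and 155 mm high, filled, standing on the table beyond the work to the left; origin at the centre of its underside. To be left alone.
- bottle_b: A second such bottle, to the right. To be left alone.
- bowl: White china bowl, 120 mm across and 55 mm high, standing on the table beyond the control box; origin at the centre of its underside. To be left alone.
Mind the look-alikes: they are no part of the job. Leave any orange look-alike of the relay alone. Leave any orange look-alike of the key alone.

How it is judged:
By the outcome, as a careful person would: the job done as asked, in the order asked, and still so for the second after the job is handed in, while the arm keeps its last pose, push and grip.
It also fails if it takes over 72 s, if anything falls off the work surface, if the arm or the gripper's body presses on something with over 40 N, if the wrist force passes 120 N, or if a joint passes its speed limit or range.

ROBOT

A 6-joint arm with a two-finger parallel gripper is mounted at the origin on the work surface. World frame = base frame: x ahead of the robot, y to its left, z up, the work surface at z = 0. Lengths are in m, angles in rad, forces in N, time in s.
With the tool pointing down it reaches from about 0.425 to 1.125 m from the base axis. Payload 14.9 kg.
Tool frame: the origin (TCP) lies on the centre line of the jaws, within the pads' length; the fingertips stand 22 mm ahead of it and the grasp point (between the pads) lies 3 mm ahead of it; z points along the fingers, y is the direction in which the jaws open and shut (so a half turn about z gives the same grasp; the last joint's range is limited). The gripper opens to 91 mm and grips with 3 to 60 N. Pads are 32 mm wide; open, the fingers measure 118 mm over their backs; the gripper's body (76 mm by 178 mm) begins 60 mm behind the grasp point.
Start: joints at [-1.196, 0.379, 1.734, -0, 1.028, -0.033], TCP at [0.278, -0.643, 0.236] pointing down, gripper open.
Joint ranges: [-2.77, 2.77], [-0.74, 2.19], [0, 2.66], [-1.06, 4.2], [0.31, 2.87], [-3.08, 3.08]. Speed limits (rad/s): [1.89, 1.89, 2.39, 3.14, 3.14, 3.14].

INTERFACE

Orientations are given as a 3x3 rotation matrix whose columns are the frame's x, y, z axes.
In Python, from plant import telemetry, optics, bot gives the robot as it stands.
- The arm moves only by the tool servo_tool, never from a script. Its argument "targets" is a list that holds one entry, the list of rows, each a list of 6 numbers: the shift along the world's x, y, z scaled (see below), then the turn, a rotation vector about the world's x, y, z scaled (see below). In form: [[[dx, dy, dz, wx, wy, wz], ...]]. A call has 1 to 8 rows; each row shifts and turns the commanded pose from where the row before left it; what a row does not reach is not made up. The controller multiplies each number of a shift by 0.03 m and each number of a turn by 8 degrees. A row lasts 1/8 s, in which the tool goes at most 62.5 mm and 10.7 degrees, less where a joint would pass 70% of its speed; a pose out of reach is approached as far as the arm can. A call with a number of a shift or a turn outside -1 to 1 is refused whole. A call with a gripper value outside its range is refused whole. "hand" is the opening, from -1 (shut) to 1 (fully open), so that 0 is half open, set as the call begins (left out, the last holds). The fingers move at their own pace and stop on an object; "grip_force" is the grip in N (left out, the last holds). Time passes only in rows, so rows that do not move let the fingers close. It gives the time, the measured TCP pose, the force and the opening at its end, in the units of the state.
- telemetry.state(): the state, without advancing time (a new reading comes with each control period).
- optics.snapshot(name): name is "side" or "top" or "wrist"; returns the picture (400x640x3 uint8, red, green, blue); there is no depth.
- optics.camera_model(name): a dict with "fx", "fy", "cx", "cy" (pixels), "dist_coeffs" ([k1, k2, p1, p2, k3] as OpenCV has them; the pictures are not rectified), "view" (4x4, takes a point from world to camera coordinates). Camera axes: x right, y down, z forward; pixel columns grow to the right and rows downward; lengths in m; the calibration is good to about 2 mm. A picture is of the moment at which its call begins: read the wrist's pose just before it. camera_model takes no time and is no camera call; for the wrist camera it gives the pose at the moment of the call.
- bot.sign_off(): hands the job in, once; it reports no verdict.
The state is a dict: "t": time; "q": joint angles; "joint_velocities": joint speeds; "joint_torque": joint torques, N m; "eef_pos": TCP position; "tcp_rot": TCP orientation; "contact_force": force on the tool from outside, world axes, zero at the start; "ft_torque": the same for the moment, N m; "finger_gap": finger opening in m.
Only numpy, scipy, OpenCV 4.12 (cv2) and the standard library are available. Lean on these libraries where they do the work, as an engineer would, in place of code of your own. Each camera call takes 0.05 s, during which the arm holds its last target. There are 200 camera calls.

## Working session

There is one attempt and no reset: what is moved stays moved. The work goes in short steps, Python scripts to look and compute and a tool call to move; the robot and the scene stay as the last step left them, time stands still between calls to the robot, and variables do not carry over. Pictures are saved under pics/ and viewed, about 8 in all and at most 12, crops included, and the job is handed in when it is done.

Besides the shell and the picture viewer there is one more tool, called after "Request:" as name([rows], argument=value, ...), one row to a line, values as JSON. servo_tool: Moves the arm, as the interface text tells. Its arguments: {"type":"object","properties":{"targets":{"type":"array","items":{"type":"array","items":{"type":"array","items":{"type":"number"}}}},"hand":{"type":"number"},"grip_force":{"type":"number"}},"required":["targets"]}

```bash
mkdir -p pics; ls; cat > h.py <<'E'
import numpy as np, cv2, json
from plant import telemetry, optics, bot
np.set_printoptions(precision=4,suppress=True)
def snap(n,f):
    im=optics.snapshot(n); cv2.imwrite(f'pics/{f}.png',im[:,:,::-1]); return im
def ray(m,uv):
    K=np.array([[m['fx'],0,m['cx']],[0,m['fy'],m['cy']],[0,0,1.]])
    p=cv2.undistortPoints(np.array(uv,float).reshape(-1,1,2),K,np.array(m['dist_coeffs']))[:,0]
    V=np.array(m['view']);R=V[:3,:3];t=V[:3,3]
    d=np.c_[p,np.ones(len(p))]@R
    return -R.T@t,d
def onz(m,uv,z):
    o,d=ray(m,uv); return o+d*((z-o[2])/d[:,2])[:,None]
def proj(m,P):
    K=np.array([[m['fx'],0,m['cx']],[0,m['fy'],m['cy']],[0,0,1.]]);V=np.array(m['view'])
    return cv2.projectPoints(np.array(P,float).reshape(-1,1,3),cv2.Rodrigues(V[:3,:3])[0],V[:3,3],K,np.array(m['dist_coeffs']))[0][:,0]
E
python3 - <<'E'
from h import *
a=snap('top','top0');b=snap('side','side0')
for n in('top','side'):
    m=optics.camera_model(n);print(n,m['fx'],m['cx'],m['cy'],m['dist_coeffs']);print(np.array(m['view']))
s=telemetry.state();print(s['t'],s['eef_pos'],s['contact_force'],s['finger_gap']);print(np.array(s['tcp_rot']))
E
```

```text
pics
top 388.8569003877371 319.9783737271584 199.00923613860087 [-0.0859  0.      0.      0.      0.    ]
[[-0.0281 -0.9995  0.0135 -0.0064]
 [-0.9931  0.0263 -0.1146  0.6008]
 [ 0.1142 -0.0166 -0.9933  1.0059]
 [ 0.      0.      0.      1.    ]]
side 384.8030119691009 313.22074483823496 203.17508936205348 [-0.0192  0.      0.      0.      0.    ]
[[-0.9962 -0.0865  0.0124  0.5793]
 [-0.0748  0.7705 -0.633   0.11  ]
 [ 0.0452 -0.6315 -0.774   1.0092]
 [ 0.      0.      0.      1.    ]]
0.1 [ 0.2775 -0.6423  0.2354] [-0.2615 -0.0488  0.4936] 0.09136668831505781
[[ 0.918   0.3966 -0.0004]
 [ 0.3966 -0.918   0.0009]
 [ 0.     -0.001  -1.    ]]
```

View pics/top0.png

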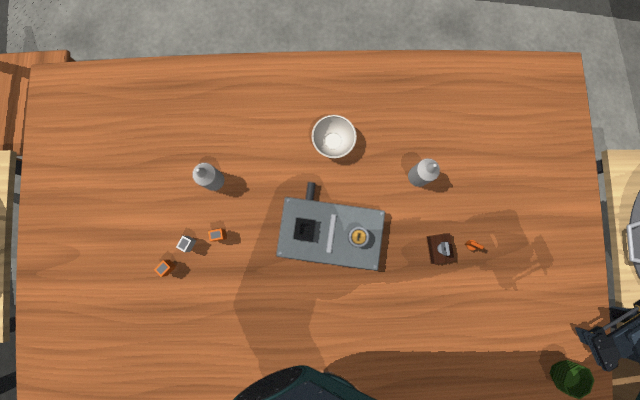

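View pics/side0.png

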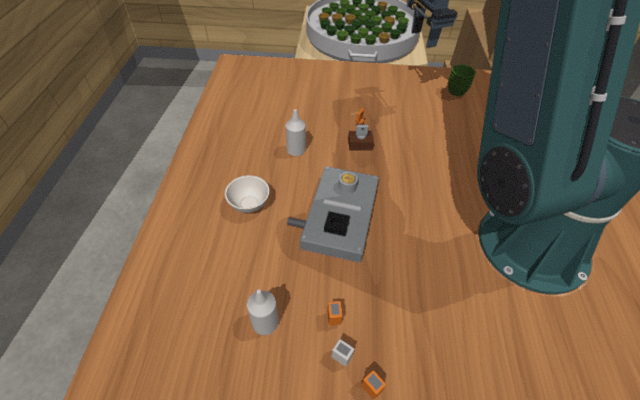

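Top view candidates. Relay: white (184,243), with orange look-alikes at (216,234) and (162,268). Key: steel at (446,248) on the brown stand (441,249), with an orange look-alike at (475,245). White others: bottles (207,176) and (425,172), bowl (334,136). I choose the white block and the steel key, and check both in one crop.

```bash
python3 - <<'E'
from h import *
a=cv2.imread('pics/top0.png')
c=lambda x,y,w,h,s:cv2.resize(a[y:y+h,x:x+w],None,fx=s,fy=s,interpolation=cv2.INTER_CUBIC)
A=c(145,215,100,75,4);B=c(415,215,100,75,4);C=c(265,180,133,100,6)[:280*2]
top=np.hstack([A,B]);C=c(270,190,120,45*2,3)
b=cv2.imread('pics/side0.png')
D=cv2.resize(b[100:190,330:450],None,fx=3,fy=3,interpolation=cv2.INTER_CUBIC)
cv2.imwrite('pics/crop0.png',np.vstack([top,np.hstack([C,D,np.zeros((270,80,3),np.uint8)])]))
m=optics.camera_model('top');s=optics.camera_model('side')
print('cam',ray(m,[(0,0)])[0],ray(s,[(0,0)])[0])
print('relay',onz(m,[(184,243)],.06),'side',onz(s,[(344,349)],.06))
print('key',onz(m,[(445,249)],.079),'side',onz(s,[(362,127)],.079))
print('box top corners',onz(m,[(286,199),(384,212),(379,270),(278,258)],.045))
E
```

```text
cam [ 0.4815 -0.0054  1.0682] [0.5397 0.6027 0.8436]
relay [[0.4919 0.3336 0.06  ]] side [[0.4909 0.3355 0.06  ]]
key [[ 0.4579 -0.3385  0.079 ]] side [[ 0.4613 -0.337   0.079 ]]
box top corners [[ 0.6016  0.0674  0.045 ]
 [ 0.56   -0.1913  0.045 ]
 [ 0.4085 -0.1715  0.045 ]
 [ 0.4473  0.0912  0.045 ]]
```

View pics/crop0.png

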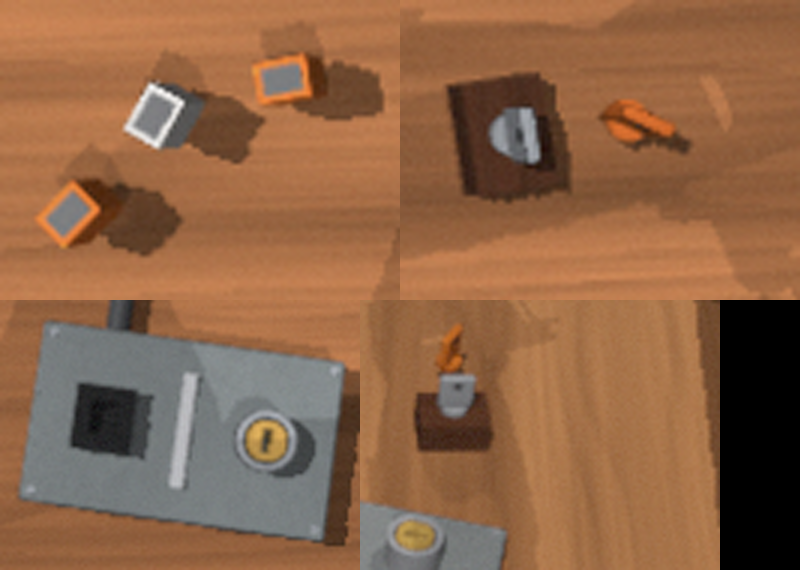

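Request:
servo_tool([
  [[0.55, 0.9, 0.05, 0, 0, 1], [0.55, 0.9, 0.05, 0, 0, 1], [0.55, 0.9, 0.05, 0, 0, 1], [0.55, 0.9, 0.05, 0, 0, 1], [0.55, 0.9, 0.05, 0, 0, 1], [0.55, 0.9, 0.05, 0, 0, 1], [0.55, 0.9, 0.05, 0, 0, 1], [0.55, 0.9, 0.05, 0, 0, 1]],
], hand=0.1, grip_force=40)

```text
t: 1.1
eef_pos: [0.4099, -0.4255, 0.2477]
tcp_rot: [[0.041, 0.999, -0.0], [0.999, -0.041, 0.0], [0.0, -0.0, -1.0]]
contact_force: [0.1, 0.8, 0.1]
finger_gap: 0.0501
```

Request:
servo_tool([
  [[0.55, 0.95, 0.05, 0, 0, 1], [0.55, 0.95, 0.05, 0, 0, 1], [0.55, 0.95, 0.05, 0, 0, 1], [0, 0, 0, 0, 0, 1], [0, 0, 0, 0, 0, 1], [0, 0, 0, 0, 0, 1], [0, 0, 0, 0, 0, 1], [0, 0, 0, 0, 0, 1]],
])

```text
t: 2.1
eef_pos: [0.4589, -0.341, 0.2521]
tcp_rot: [[-0.88, 0.475, -0.0], [0.475, 0.88, 0.0], [0.001, 0.0, -1.0]]
contact_force: [-0.5, -0.2, 0.3]
finger_gap: 0.0503
```

```bash
python3 - <<'E'
from h import *
s=telemetry.state();m=optics.camera_model('wrist');snap('wrist','w_key')
np.save('m_key.npy',m,allow_pickle=True)
print(s['t'],s['q'],s['eef_pos']);print(np.array(s['tcp_rot']))
print(m['fx'],m['cx'],m['cy'],m['dist_coeffs'],'cam',ray(m,[(0,0)])[0])
print(proj(m,[(.458,-.3385,.079),(.458,-.3385,.036)]))
E
```

```text
2.1 [-0.6797  0.1587  1.9869 -0.0001  0.9965 -1.7554] [ 0.4589 -0.341   0.2521]
[[-0.8799  0.4751 -0.0005]
 [ 0.4751  0.8799  0.0003]
 [ 0.0005  0.     -1.    ]]
314.6218545181618 314.8333932926631 202.5053529792248 [0.0071 0.     0.     0.     0.    ] cam [ 0.3906 -0.3038  0.4009]
[[316.2413 187.7014]
 [316.0751 179.3462]]
```

View pics/w_key.png

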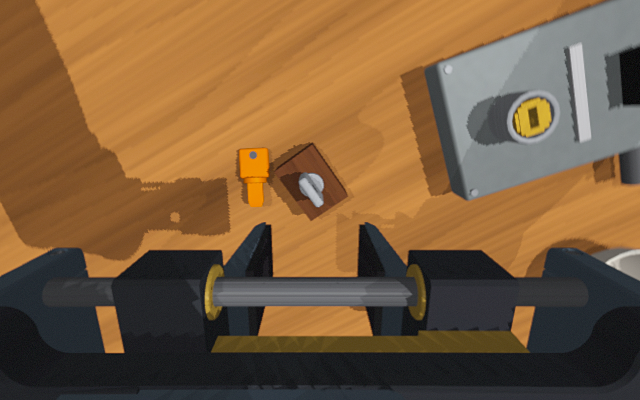

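The wrist view shows the steel key in its stand at (312,188), the orange look-alike lying flat at (255,175), and the lock at (533,117). Next I measure by masks.

```bash
python3 - <<'E'
from h import *
im=cv2.imread('pics/w_key.png');m=np.load('m_key.npy',allow_pickle=True).item()
hsv=cv2.cvtColor(im,cv2.COLOR_BGR2HSV);H,S,V=cv2.split(hsv)
roi=np.zeros(H.shape,np.uint8);roi[140:222,272:350]=1
steel=((S<60)&(V>90)).astype(np.uint8)*roi
bright=((S<60)&(V>150)).astype(np.uint8)*roi
for nm,k in(('steel',steel),('bright',bright)):
    c=max(cv2.findContours(k,0,1)[0],key=cv2.contourArea);r=cv2.minAreaRect(c);print(nm,r,cv2.boundingRect(c))
    P=onz(m,cv2.boxPoints(r),.079);print(P[:,:2])
st=((V<110)&(H<12)&(S>60)).astype(np.uint8)*roi|steel
c=max(cv2.findContours(cv2.morphologyEx(st,3,np.ones((5,5))),0,1)[0],key=cv2.contourArea)
r=cv2.minAreaRect(c);print('stand',r);P=onz(m,cv2.boxPoints(r),.036)[:,:2];print(P,P.mean(0),np.linalg.norm(np.diff(P,axis=0),axis=1))
# brass
br=((H>18)&(H<35)&(S>150)&(V>120)).astype(np.uint8);br[:,:480]=0;br[180:]=0
c=max(cv2.findContours(br,0,1)[0],key=cv2.contourArea);(x,y),_,_=e=cv2.fitEllipse(c);print('brass',e,onz(m,[(x,y)],.081))
x0=272
cv2.imwrite('pics/key_crop.png',np.hstack([cv2.resize(im[140:222,268:350],None,fx=5,fy=5,interpolation=2),cv2.resize(im[75:157,490:572],None,fx=4.7,fy=5,interpolation=2)]))
E
```

```text
steel ((311.0, 189.0), (24.0, 34.0), 0.0) (299, 172, 25, 35)
[[ 0.4669 -0.3642]
 [ 0.4348 -0.3463]
 [ 0.4467 -0.3244]
 [ 0.4791 -0.3417]]
bright ((310.9147644042969, 191.92918395996094), (31.82611846923828, 7.902769088745117), 53.746158599853516) (300, 178, 23, 29)
[[ 0.4432 -0.3518]
 [ 0.442  -0.3435]
 [ 0.4758 -0.3393]
 [ 0.4772 -0.3478]]
stand ((310.74053955078125, 181.64324951171875), (63.37550354003906, 47.64190673828125), 53.97262191772461)
[[ 0.4241 -0.3777]
 [ 0.4172 -0.3226]
 [ 0.4915 -0.3123]
 [ 0.5006 -0.3698]] [ 0.4583 -0.3456] [0.0556 0.075  0.0583]
brass ((532.3976440429688, 116.7454833984375), (33.174686431884766, 39.95767593383789), 40.593467712402344) [[ 0.4956 -0.1187  0.081 ]]
```

View pics/key_crop.png

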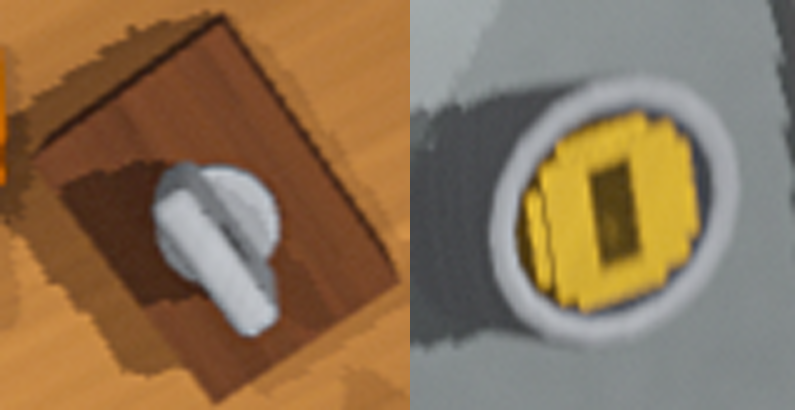

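Request:
servo_tool([
  [[0.15, 0.97, 0.1, 0, 0, 0.25], [0.15, 0.97, 0.1, 0, 0, 0.25], [0.15, 0.97, 0.1, 0, 0, 0.25], [0.15, 0.97, 0.1, 0, 0, 0.25], [0.15, 0.97, 0.1, 0, 0, 0.25], [0.15, 0.97, 0.1, 0, 0, 0.25], [0.15, 0.97, 0.1, 0, 0, 0.25], [0.15, 0.97, 0.1, 0, 0, 0.25]],
])

```text
t: 3.15
eef_pos: [0.495, -0.1073, 0.2764]
tcp_rot: [[-0.975, 0.22, -0.0], [0.22, 0.975, 0.0], [0.0, -0.0, -1.0]]
contact_force: [-0.3, -0.5, 0.1]
finger_gap: 0.0501
```

Request:
servo_tool([
  [[0.15, 0.97, 0.1, 0, 0, 0.25], [0.15, 0.97, 0.1, 0, 0, 0.2], [0, 0, 0, 0, 0, 0], [0, 0, 0, 0, 0, 0]],
])

```text
t: 3.65
eef_pos: [0.504, -0.0504, 0.2823]
tcp_rot: [[-0.987, 0.158, -0.0], [0.158, 0.987, -0.0], [0.0, -0.0, -1.0]]
contact_force: [-0.5, -0.8, -0.5]
finger_gap: 0.0502
```

```bash
python3 - <<'E'
from h import *
s=telemetry.state();m=optics.camera_model('wrist');snap('wrist','w_box')
np.save('m_box.npy',m,allow_pickle=True)
print(s['t'],s['q'],s['eef_pos'],s['contact_force']);print(np.array(s['tcp_rot']),ray(m,[(0,0)])[0])
E
```

```text
3.65 [-0.1455  0.0092  2.0892 -0.0002  1.0434 -1.5574] [ 0.504  -0.0504  0.2823] [-0.4839 -0.8478 -0.4643]
[[-0.9874  0.1582 -0.0003]
 [ 0.1582  0.9874 -0.0001]
 [ 0.0003 -0.0001 -1.    ]] [ 0.4272 -0.0378  0.4309]
```

View pics/w_box.png

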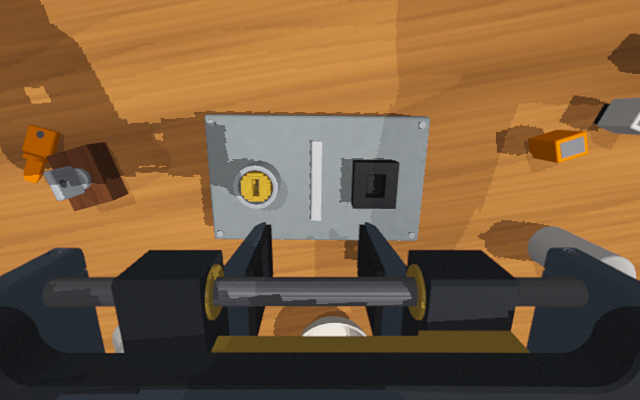

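The wrist view shows the box centred, the lock at (257,187), the socket hole at (376,184), and a thin low bar between them at (316,180). Next come sub-pixel measurements.

```bash
python3 - <<'E'
from h import *
im=cv2.imread('pics/w_box.png');m=np.load('m_box.npy',allow_pickle=True).item()
H,S,V=cv2.split(cv2.cvtColor(im,cv2.COLOR_BGR2HSV))
def big(k): return max(cv2.findContours(k,0,1)[0],key=cv2.contourArea)
def rectinfo(nm,c,z):
    r=cv2.minAreaRect(c);P=onz(m,cv2.boxPoints(r),z)[:,:2];e=np.diff(P,axis=0)
    print(nm,np.round(r[0],1),P.mean(0),np.linalg.norm(e,axis=1)[:2],np.degrees(np.arctan2(e[:,1],e[:,0])))
print('V rows at socket', V[184,345:412]); print('col', V[152:215,376])
br=((H>18)&(H<35)&(S>150)&(V>90)).astype(np.uint8);br[:,:225]=0;br[:,290:]=0;br[230:]=0
c=big(br);e=cv2.fitEllipse(c);print('brass',e,onz(m,[e[0]],.081))
slot=((V<120)).astype(np.uint8);z=np.zeros_like(slot);z[176:200,249:266]=1
rectinfo('slot',big(slot*z),.081)
# panel
pan=((S<60)&(V>100)).astype(np.uint8);z=np.zeros_like(pan);z[95:245,190:450]=1
pan=cv2.morphologyEx(pan*z,3,np.ones((25,25)));rectinfo('panel',big(pan),.045)
hole=(V<28).astype(np.uint8);z[:]=0;z[165:205,360:392]=1
for t in(20,25,30,35): rectinfo(f'hole{t}',big((V<t).astype(np.uint8)*z),.067)
cv2.imwrite('pics/box_crop.png',np.hstack([cv2.convertScaleAbs(cv2.resize(im[150:220,340:415],None,fx=5,fy=5,interpolation=2),alpha=2.5),cv2.resize(im[150:220,220:295],None,fx=5,fy=5,interpolation=2)]))
E
```

```text
V rows at socket [102 102 100 102 101 104  73  28  17  44  51  52  49  50  52  49  50  54
  48  51  48  45  46  51  52  55  53  56  38  23  25  21  20  21  27  24
  21  19  17  14  37  50  49  51  53  52  49  52  54  51  50  51  90 137
 149 147 147 147 146 149 148 150 148 150 150 152 149]
col [164 165 164 153 154 155  94 103  30  12  29  51  52  54  51  49  50  50
  49  50  51  51  29  25  22  23  20  20  23  25  21  15  21  22  26  21
  22  23  21  17  23  23  15  17  17  23  42  49  48  49  47  50  47  44
  41  42  81 148 146 141 142 142 141]
brass ((255.48870849609375, 186.1986541748047), (29.508333206176758, 31.13348960876465), 112.59396362304688) [[ 0.4962 -0.1174  0.081 ]]
slot [255.5 187. ] [ 0.4972 -0.1176] [0.0057 0.0187] [ 80.8397 -12.0218 -99.1684]
panel [315.9 177.1] [ 0.5083 -0.0494] [0.1587 0.2656] [164.6638  80.2502  -4.0676]
hole20 [378.7 185.6] [0.5216 0.0236] [0.0272 0.0132] [166.7704  73.6363 -12.6668]
hole25 [375.5 185.3] [0.5207 0.02  ] [0.0287 0.0211] [169.9303  77.2     -9.1659]
hole30 [375.6 185.5] [0.5209 0.02  ] [0.0291 0.0211] [169.6991  76.9608  -9.3972]
hole35 [375.5 185.5] [0.5209 0.0199] [0.0223 0.028 ] [ 80.8136  -5.6528 -99.1751]
```

View pics/box_crop.png

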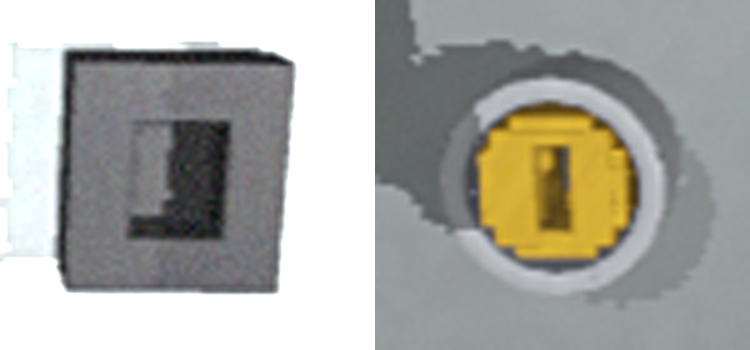

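Request:
servo_tool([
  [[-0.03, 0.99, -0.08, 0, 0, -0.25], [-0.03, 0.99, -0.08, 0, 0, -0.25], [-0.03, 0.99, -0.08, 0, 0, -0.25], [-0.03, 0.99, -0.08, 0, 0, -0.25], [-0.03, 0.99, -0.08, 0, 0, -0.25], [-0.03, 0.99, -0.08, 0, 0, -0.25], [-0.03, 0.99, -0.08, 0, 0, -0.25], [-0.03, 0.99, -0.08, 0, 0, -0.25]],
])

```text
t: 4.7
eef_pos: [0.497, 0.1876, 0.263]
tcp_rot: [[-0.905, 0.426, -0.0], [0.426, 0.905, -0.0], [0.0, -0.0, -1.0]]
contact_force: [-0.1, -0.3, -0.5]
finger_gap: 0.0502
```

Request:
servo_tool([
  [[-0.03, 0.99, -0.08, 0, 0, -0.25], [-0.03, 0.99, -0.08, 0, 0, -0.25], [-0.03, 0.99, -0.08, 0, 0, -0.25], [-0.03, 0.99, -0.08, 0, 0, -0.18], [-0.03, 0.95, -0.08, 0, 0, 0], [0, 0, 0, 0, 0, 0], [0, 0, 0, 0, 0, 0]],
])

```text
t: 5.58
eef_pos: [0.4926, 0.3338, 0.251]
tcp_rot: [[-0.843, 0.538, -0.0], [0.538, 0.843, -0.0], [0.0, -0.001, -1.0]]
contact_force: [0.3, -0.8, -0.0]
finger_gap: 0.0498
```

```bash
python3 - <<'E'
from h import *
s=telemetry.state();m=optics.camera_model('wrist');im=snap('wrist','w_rel')[:,:,::-1].copy()
np.save('m_rel.npy',m,allow_pickle=True)
print(s['t'],s['q'],s['eef_pos'],s['contact_force']);print(np.array(s['tcp_rot']),ray(m,[(0,0)])[0])
uv=proj(m,[(.491,.335,.06)])[0];print('pred',uv)
H,S,V=cv2.split(cv2.cvtColor(im,cv2.COLOR_BGR2HSV))
x,y=np.round(uv).astype(int);z=np.zeros_like(V);z[max(y-35,0):y+35,x-40:x+40]=1
k=((S<50)&(V>185)).astype(np.uint8)*z
k=cv2.morphologyEx(k,3,np.ones((9,9)))
c=max(cv2.findContours(k,0,1)[0],key=cv2.contourArea);r=cv2.minAreaRect(c);P=onz(m,cv2.boxPoints(r),.06)[:,:2];e=np.diff(P,axis=0)
print(r,P.mean(0),np.linalg.norm(e,axis=1),np.degrees(np.arctan2(e[:,1],e[:,0])))
cv2.polylines(im,[np.int32(cv2.boxPoints(r))],True,(255,0,255),1)
cv2.imwrite('pics/rel_crop.png',cv2.resize(im[max(y-70,0):y+70,x-100:x+100],None,fx=4,fy=4,interpolation=2))
E
```

```text
5.575 [ 0.5565  0.1981  1.942  -0.0002  1.0021 -0.4465] [0.4926 0.3338 0.251 ] [ 0.255  -0.8195 -0.0151]
[[-0.8432  0.5377 -0.0004]
 [ 0.5377  0.8432 -0.0005]
 [ 0.0001 -0.0006 -1.    ]] [0.4271 0.376  0.3997]
pred [314.8333 184.0014]
((315.5, 184.0), (30.0, 23.0), 90.0) [0.4916 0.3355] [0.0251 0.0339 0.0257] [  57.4098  -31.9828 -122.5876]
```

View pics/rel_crop.png

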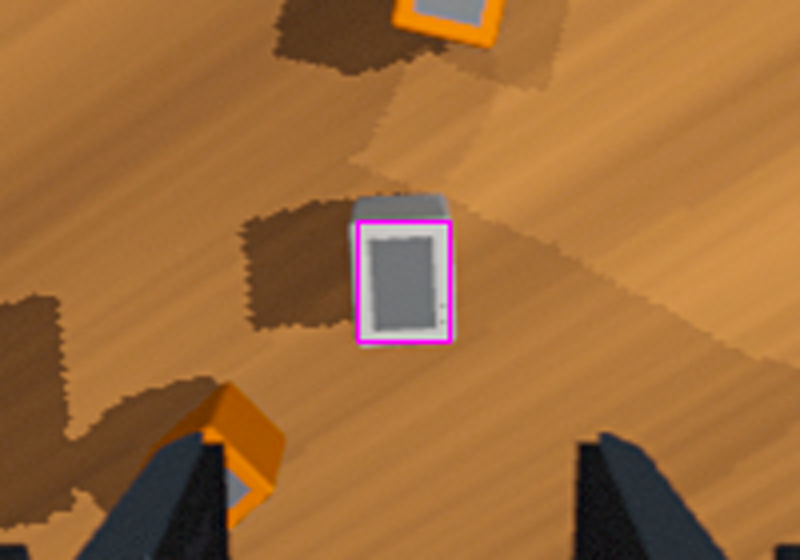

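Request:
servo_tool([
  [[-0.03, 0.05, -0.99, 0, 0, 0], [0, 0, -0.99, 0, 0, 0], [0, 0, -0.99, 0, 0, 0], [0, 0, -0.99, 0, 0, 0], [0, 0, -0.99, 0, 0, 0], [0, 0, -0.99, 0, 0, 0], [0, 0, -0.97, 0, 0, 0], [0, 0, 0, 0, 0, 0]],
])

```text
t: 6.62
eef_pos: [0.4907, 0.3348, 0.0425]
tcp_rot: [[-0.843, 0.538, -0.003], [0.538, 0.843, -0.002], [0.001, -0.003, -1.0]]
contact_force: [-0.0, 0.2, 0.1]
finger_gap: 0.0498
```

Request:
servo_tool([
  [[0, 0, 0, 0, 0, 0], [0, 0, 0, 0, 0, 0], [0, 0, 0, 0, 0, 0], [0, 0, 0, 0, 0, 0], [0, 0, 0, 0, 0, 0]],
], hand=-1, grip_force=40)

```text
t: 7.25
eef_pos: [0.4921, 0.3366, 0.0451]
tcp_rot: [[-0.844, 0.537, 0.001], [0.537, 0.844, 0.001], [-0.001, 0.001, -1.0]]
contact_force: [-1.8, -1.7, 10.0]
finger_gap: 0.0275
```

Request:
servo_tool([
  [[0, 0, 0.5, 0, 0, 0], [0, 0, 0.8, 0, 0, 0], [0, 0, 0.9, 0, 0, 0], [0, 0, 0.9, 0, 0, 0], [0, 0, 0.75, 0, 0, 0], [0, 0, 0, 0, 0, 0]],
])

```text
t: 8.0
eef_pos: [0.4923, 0.3369, 0.1618]
tcp_rot: [[-0.844, 0.537, 0.003], [0.537, 0.844, 0.002], [-0.002, 0.003, -1.0]]
contact_force: [-0.3, 0.2, -1.3]
finger_gap: 0.0279
```

Request:
servo_tool([
  [[0.05, -0.5, 0, 0, 0, 0.2], [0.08, -0.9, 0, 0, 0, 0.26], [0.08, -0.9, 0, 0, 0, 0.26], [0.08, -0.9, 0, 0, 0, 0.26], [0.08, -0.9, 0, 0, 0, 0.26], [0.08, -0.9, 0, 0, 0, 0.26], [0.08, -0.9, 0, 0, 0, 0.26], [0.08, -0.9, 0, 0, 0, 0.26]],
])

```text
t: 9.0
eef_pos: [0.5093, 0.1313, 0.1587]
tcp_rot: [[-0.96, 0.28, -0.001], [0.28, 0.96, -0.0], [0.001, -0.0, -1.0]]
contact_force: [0.4, 0.4, -1.2]
finger_gap: 0.028
```

Request:
servo_tool([
  [[0.08, -0.9, 0, 0, 0, 0.26], [0.08, -0.9, 0, 0, 0, 0.26], [0.08, -0.9, 0, 0, 0, 0.26], [0.08, -0.9, 0, 0, 0, 0.06], [0.02, -0.17, 0, 0, 0, 0], [0, 0, 0, 0, 0, 0], [0, 0, 0, 0, 0, 0]],
])

```text
t: 9.88
eef_pos: [0.5198, 0.0199, 0.1592]
tcp_rot: [[-0.986, 0.166, -0.0], [0.166, 0.986, 0.0], [0.0, 0.0, -1.0]]
contact_force: [0.1, 0.4, -2.1]
finger_gap: 0.0278
```

```bash
python3 - <<'E'
from h import *
s=telemetry.state();m=optics.camera_model('wrist');im=snap('wrist','w_hold')[:,:,::-1].copy()
print(s['t'],s['eef_pos'],s['contact_force'],s['ft_torque'],s['finger_gap']);R=np.array(s['tcp_rot']);print(R,np.degrees(np.arctan2(R[1,0],R[0,0])))
uv=proj(m,[(.5205,.0195,.067),np.array(s['eef_pos'])-[0,0,.031],np.array(s['eef_pos'])-[0,0,.045],np.array(s['eef_pos'])+[0,0,.015]]);print(uv)
im2=snap('side','s_hold')[:,:,::-1];ms=optics.camera_model('side');us=proj(ms,[(.5205,.0195,.067),np.array(s['eef_pos'])-[0,0,.045]]);print(us)
x,y=us[0].astype(int)
A=cv2.resize(im[110:250,240:400+40],None,fx=2,fy=2,interpolation=2);B=cv2.resize(im2[y-70:y+70,x-100:x+100],None,fx=2,fy=2,interpolation=2)
cv2.imwrite('pics/hold_crop.png',np.hstack([A,B]))
E
```

```text
9.875 [0.5198 0.0199 0.1592] [ 0.0924  0.3543 -2.1244] [ 0.0779 -0.1543 -0.0309] 0.027839137152546944
[[-0.9861  0.1662 -0.0003]
 [ 0.1662  0.9861  0.0001]
 [ 0.0003  0.     -1.    ]] 170.43479670941704
[[314.2745 213.9376]
 [314.5489 243.576 ]
 [314.5623 235.0761]
 [314.4875 282.2707]]
[[337.0385 220.5099]
 [338.4887 208.9861]]
```

View pics/hold_crop.png

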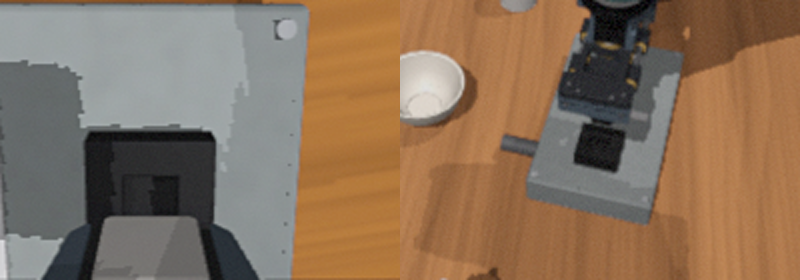

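Request:
servo_tool([
  [[0.03, 0.03, -0.4, 0, 0, 0], [0, 0, -0.4, 0, 0, 0], [0, 0, -0.3, 0, 0, 0], [0, 0, -0.2, 0, 0, 0], [0, 0, -0.1, 0, 0, 0], [0, 0, -0.1, 0, 0, 0], [0, 0, 0, 0, 0, 0]],
])

```text
t: 10.85
eef_pos: [0.5209, 0.0201, 0.1144]
tcp_rot: [[-0.986, 0.167, 0.0], [0.167, 0.986, -0.0], [-0.0, -0.0, -1.0]]
contact_force: [0.3, -0.2, -1.4]
finger_gap: 0.028
```

Request:
servo_tool([
  [[0, 0, -0.1, 0, 0, 0], [0, 0, -0.1, 0, 0, 0], [0, 0, 0, 0, 0, 0]],
])

```text
t: 11.22
eef_pos: [0.5208, 0.0201, 0.1082]
tcp_rot: [[-0.986, 0.167, -0.0], [0.167, 0.986, -0.0], [0.0, -0.0, -1.0]]
contact_force: [-0.3, -0.9, -0.2]
finger_gap: 0.0277
```

Nearly 4 mm below the mouth with no force, so it's in. I carry on down.

Request:
servo_tool([
  [[0, 0, -0.1, 0, 0, 0], [0, 0, -0.1, 0, 0, 0], [0, 0, 0, 0, 0, 0]],
])

```text
t: 11.6
eef_pos: [0.5208, 0.0201, 0.1022]
tcp_rot: [[-0.986, 0.167, -0.0], [0.167, 0.986, 0.0], [0.0, -0.0, -1.0]]
contact_force: [0.4, -1.3, 0.2]
finger_gap: 0.0279
```

Request:
servo_tool([
  [[0, 0, -0.08, 0, 0, 0], [0, 0, -0.08, 0, 0, 0], [0, 0, 0, 0, 0, 0]],
])

```text
t: 11.98
eef_pos: [0.521, 0.0201, 0.0981]
tcp_rot: [[-0.986, 0.167, -0.0], [0.167, 0.986, -0.0], [0.0, -0.0, -1.0]]
contact_force: [-4.3, 0.0, 11.6]
finger_gap: 0.028
```

Request:
servo_tool([
  [[0, 0, -0.05, 0, 0, 0], [0, 0, -0.03, 0, 0, 0], [0, 0, 0, 0, 0, 0]],
])

```text
t: 12.35
eef_pos: [0.5213, 0.02, 0.0977]
tcp_rot: [[-0.986, 0.167, -0.0], [0.167, 0.986, -0.0], [0.0, -0.0, -1.0]]
contact_force: [-21.2, -2.2, 56.6]
finger_gap: 0.0279
```

Request:
servo_tool([
  [[0, 0, 0.06, 0, 0, 0], [0, 0, 0, 0, 0, 0]],
])

```text
t: 12.6
eef_pos: [0.5212, 0.0201, 0.0978]
tcp_rot: [[-0.986, 0.167, 0.0], [0.167, 0.986, -0.0], [-0.0, 0.0, -1.0]]
contact_force: [-6.9, -0.6, 19.6]
finger_gap: 0.0279
```

Request:
servo_tool([
  [[0, 0, 0, 0, 0, 0], [0, 0, 0, 0, 0, 0], [0, 0, 0, 0, 0, 0]],
], hand=0.1)

```text
t: 12.98
eef_pos: [0.5208, 0.0201, 0.0968]
tcp_rot: [[-0.986, 0.167, -0.0], [0.167, 0.986, 0.0], [0.0, -0.0, -1.0]]
contact_force: [0.3, 0.1, -0.1]
finger_gap: 0.0496
```

Request:
servo_tool([
  [[0, 0, 0.4, 0, 0, 0], [0, 0, 0.9, 0, 0, 0], [0, 0, 0.95, 0, 0, 0], [0, 0, 0.95, 0, 0, 0], [0, -0.5, 0.7, 0, 0, 0], [-0.16, -0.95, 0, 0, 0, 0.2], [-0.16, -0.95, 0, 0, 0, 0.2], [-0.16, -0.95, 0, 0, 0, 0.2]],
])

```text
t: 13.98
eef_pos: [0.5064, -0.0812, 0.2149]
tcp_rot: [[-0.997, 0.083, 0.001], [0.083, 0.997, -0.0], [-0.001, -0.0, -1.0]]
contact_force: [-0.1, 0.6, 0.3]
finger_gap: 0.0502
```

Request:
servo_tool([
  [[-0.16, -0.95, 0, 0, 0, 0.2], [-0.16, -0.95, 0, 0, 0, 0.2], [-0.16, -0.95, 0, 0, 0, 0.2], [-0.16, -0.95, 0, 0, 0, 0.2], [-0.16, -0.95, 0, 0, 0, 0.2], [-0.16, -0.95, 0, 0, 0, 0.2], [-0.16, -0.95, 0, 0, 0, 0.2], [-0.16, -0.95, 0, 0, 0, 0.1]],
])

```text
t: 14.98
eef_pos: [0.4679, -0.3094, 0.2149]
tcp_rot: [[-0.992, -0.126, 0.0], [-0.126, 0.992, -0.0], [-0.0, -0.0, -1.0]]
contact_force: [0.7, -0.2, -0.4]
finger_gap: 0.0504
```

Request:
servo_tool([
  [[-0.16, -0.9, 0, 0, 0, 0], [-0.1, -0.34, 0, 0, 0, 0], [0, 0, 0, 0, 0, 0], [0, 0, 0, 0, 0, 0]],
])

```text
t: 15.48
eef_pos: [0.4604, -0.3448, 0.2141]
tcp_rot: [[-0.992, -0.126, -0.0], [-0.126, 0.992, 0.0], [0.0, 0.0, -1.0]]
contact_force: [-0.9, 0.3, -0.0]
finger_gap: 0.0504
```

```bash
python3 - <<'E'
from h import *
s=telemetry.state();m=optics.camera_model('wrist');im=snap('wrist','w_key2')[:,:,::-1].copy();t=snap('top','top2')[:,:,::-1]
np.save('m_key2.npy',m,allow_pickle=True)
R=np.array(s['tcp_rot']);print(s['t'],s['eef_pos'],s['contact_force'],np.degrees(np.arctan2(R[1,0],R[0,0])))
uv=proj(m,[(.459,-.3455,.079)])[0];print(uv)
H,S,V=cv2.split(cv2.cvtColor(im,cv2.COLOR_BGR2HSV))
x,y=uv.astype(int);z=np.zeros_like(V);z[y-35:y+35,x-30:x+30]=1
for th in(140,160,180):
    k=((S<60)&(V>th)).astype(np.uint8)*z
    r=cv2.minAreaRect(max(cv2.findContours(k,0,1)[0],key=cv2.contourArea));P=onz(m,cv2.boxPoints(r),.079)[:,:2];e=np.diff(P,axis=0)
    print(th,r,P.mean(0),np.linalg.norm(e,axis=1),np.degrees(np.arctan2(e[:,1],e[:,0])))
A=cv2.resize(im[y-50:y+50,x-50:x+50],None,fx=4,fy=4,interpolation=2);B=cv2.resize(t[195:275,270:390],None,fx=3,fy=5,interpolation=2)
cv2.imwrite('pics/key2_crop.png',np.hstack([A,B]))
E
```

```text
15.475 [ 0.4604 -0.3448  0.2141] [-0.876   0.3355 -0.0299] -172.77074349555411
[314.0905 197.3716]
140 ((317.5, 196.5), (37.0, 17.0), 90.0) [ 0.4581 -0.3424] [0.0156 0.0357 0.0161] [ 97.153    7.7189 -82.8492]
160 ((318.0, 196.5), (37.0, 16.0), 90.0) [ 0.458  -0.3419] [0.0147 0.0357 0.0152] [ 97.1529   7.7189 -82.8491]
180 ((313.5, 198.0), (34.0, 7.0), 90.0) [ 0.4599 -0.3459] [0.0064 0.0329 0.0066] [ 97.1536   7.2672 -82.8496]
```

View pics/key2_crop.png

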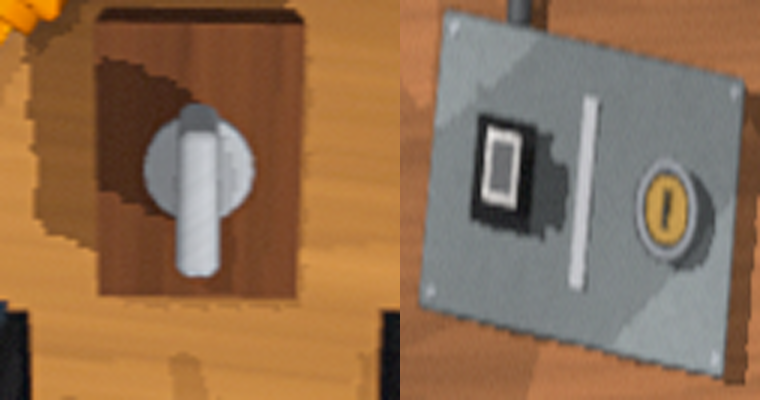

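Request:
servo_tool([
  [[-0.02, -0.03, -0.9, 0, 0, 0], [0, 0, -0.9, 0, 0, 0], [0, 0, -0.9, 0, 0, 0], [0, 0, -0.9, 0, 0, 0], [0, 0, -0.8, 0, 0, 0], [0, 0, -0.43, 0, 0, 0], [0, 0, 0, 0, 0, 0], [0, 0, 0, 0, 0, 0]],
])

```text
t: 16.58
eef_pos: [0.4602, -0.3468, 0.07]
tcp_rot: [[-0.992, -0.126, 0.001], [-0.126, 0.992, -0.001], [-0.001, -0.001, -1.0]]
contact_force: [0.2, -0.3, -0.4]
finger_gap: 0.05
```

Request:
servo_tool([
  [[0, 0, 0, 0, 0, 0], [0, 0, 0, 0, 0, 0], [0, 0, 0, 0, 0, 0], [0, 0, 0, 0, 0, 0], [0, 0, 0, 0, 0, 0], [0, 0, 0, 0, 0, 0]],
], hand=-1, grip_force=55)

```text
t: 17.32
eef_pos: [0.4597, -0.3465, 0.0692]
tcp_rot: [[-0.992, -0.125, -0.0], [-0.125, 0.992, 0.0], [0.0, 0.0, -1.0]]
contact_force: [-1.0, 0.3, 1.6]
finger_gap: 0.0094
```

Request:
servo_tool([
  [[0, 0, 0.3, 0, 0, 0], [0, 0, 0.4, 0, 0, 0], [0, 0, 0.6, 0, 0, 0], [0, 0, 0.8, 0, 0, 0], [0, 0, 0.8, 0, 0, 0], [0, 0, 0.6, 0, 0, 0], [0, 0, 0, 0, 0, 0]],
])

```text
t: 18.2
eef_pos: [0.4603, -0.347, 0.1758]
tcp_rot: [[-0.992, -0.125, 0.002], [-0.125, 0.992, -0.002], [-0.002, -0.002, -1.0]]
contact_force: [0.9, 0.1, -0.5]
finger_gap: 0.01
```

Request:
servo_tool([
  [[0.08, 0.5, 0, 0, 0, -0.25], [0.15, 0.9, 0, 0, 0, -0.25], [0.15, 0.9, 0, 0, 0, -0.25], [0.15, 0.9, 0, 0, 0, -0.25], [0.15, 0.9, 0, 0, 0, -0.25], [0.15, 0.9, 0, 0, 0, -0.25], [0.15, 0.9, 0, 0, 0, -0.25], [0.15, 0.9, 0, 0, 0, -0.25]],
])

```text
t: 19.2
eef_pos: [0.4932, -0.1415, 0.1733]
tcp_rot: [[-0.988, 0.154, -0.001], [0.154, 0.988, 0.0], [0.001, 0.0, -1.0]]
contact_force: [0.7, 0.6, -1.0]
finger_gap: 0.0097
```

Request:
servo_tool([
  [[0.1, 0.8, 0, 0, 0, -0.1], [0, 0, 0, 0, 0, 0], [0, 0, 0, 0, 0, 0]],
])

```text
t: 19.58
eef_pos: [0.4964, -0.1188, 0.1737]
tcp_rot: [[-0.986, 0.166, -0.001], [0.166, 0.986, 0.0], [0.001, -0.0, -1.0]]
contact_force: [-0.6, -0.7, 0.3]
finger_gap: 0.0095
```

```bash
python3 - <<'E'
from h import *
s=telemetry.state();m=optics.camera_model('wrist');im=snap('wrist','w_hk')[:,:,::-1].copy()
np.save('m_hk.npy',m,allow_pickle=True)
R=np.array(s['tcp_rot']);p=np.array(s['eef_pos']);print(s['t'],p,s['contact_force'],s['finger_gap'],np.degrees(np.arctan2(R[1,0],R[0,0])))
uv=proj(m,[(.4965,-.118,.081),p-[0,0,.0632],p-[0,0,.0332],p+[0,0,.0098]]);print(uv)
for q in uv[:1]: cv2.circle(im,tuple(np.int32(q)),1,(255,0,255),-1)
cv2.circle(im,tuple(np.int32(uv[1])),1,(0,255,0),-1)
x,y=uv[0].astype(int)
cv2.imwrite('pics/hk.png',cv2.resize(im[y-60:y+60,x-80:x+80],None,fx=5,fy=5,interpolation=2))
E
```

```text
19.575 [ 0.4964 -0.1188  0.1737] [-0.6027 -0.6803  0.2698] 0.009544942255857709 170.43321971316163
[[315.5883 212.9144]
 [314.5799 225.5891]
 [314.5511 242.1967]
 [314.491  276.8034]]
```

View pics/hk.png

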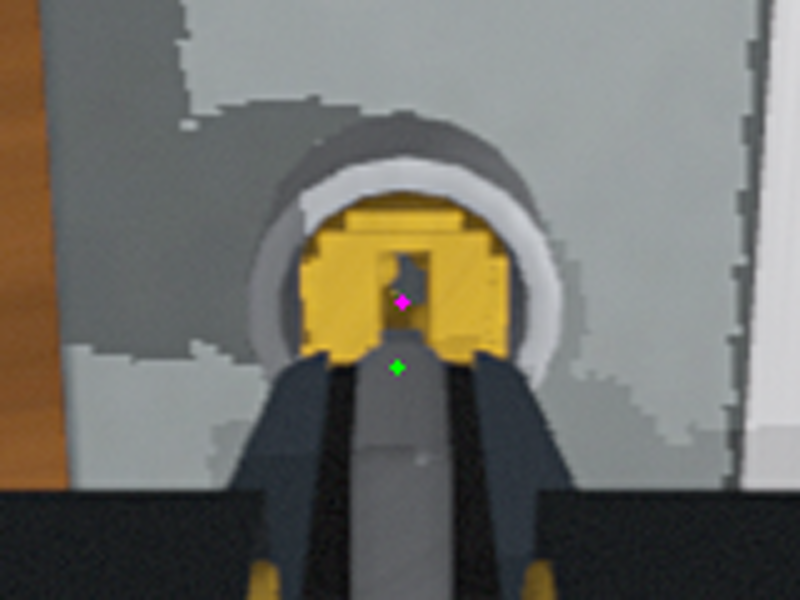

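Request:
servo_tool([
  [[0, 0.03, -0.3, 0, 0, 0], [0, 0, -0.3, 0, 0, 0], [0, 0, -0.2, 0, 0, 0], [0, 0, -0.1, 0, 0, 0], [0, 0, -0.1, 0, 0, 0], [0, 0, -0.1, 0, 0, 0], [0, 0, 0, 0, 0, 0]],
])

```text
t: 20.5
eef_pos: [0.4966, -0.1176, 0.141]
tcp_rot: [[-0.986, 0.167, -0.0], [0.167, 0.986, 0.0], [0.0, 0.0, -1.0]]
contact_force: [0.2, 0.8, -0.8]
finger_gap: 0.0098
```

Request:
servo_tool([
  [[0, 0, -0.08, 0, 0, 0], [0, 0, -0.08, 0, 0, 0], [0, 0, 0, 0, 0, 0]],
])

```text
t: 20.88
eef_pos: [0.4965, -0.1176, 0.1362]
tcp_rot: [[-0.986, 0.167, -0.0], [0.167, 0.986, 0.0], [0.0, 0.0, -1.0]]
contact_force: [-0.5, -0.5, -0.9]
finger_gap: 0.01
```

Request:
servo_tool([
  [[0, 0, -0.02, 0, 0, 0.45], [0, 0, -0.02, 0, 0, -0.45], [0, 0, -0.02, 0, 0, -0.45], [0, 0, -0.02, 0, 0, 0.45], [0, 0, -0.02, 0, 0, 0.45], [0, 0, -0.02, 0, 0, -0.45], [0, 0, -0.02, 0, 0, -0.45], [0, 0, -0.02, 0, 0, 0.45]],
])

```text
t: 21.88
eef_pos: [0.4971, -0.1181, 0.1321]
tcp_rot: [[-0.986, 0.166, 0.001], [0.166, 0.986, -0.001], [-0.001, -0.001, -1.0]]
contact_force: [-2.3, -3.4, 10.0]
finger_gap: 0.0094
```

Request:
servo_tool([
  [[0, 0, -0.02, 0, 0, 0.45], [0, 0, -0.02, 0, 0, -0.45], [0, 0, -0.02, 0, 0, -0.45], [0, 0, -0.02, 0, 0, 0.45], [0, 0, -0.02, 0, 0, 0.45], [0, 0, -0.02, 0, 0, -0.45], [0, 0, -0.02, 0, 0, -0.45], [0, 0, -0.02, 0, 0, 0.45]],
])

```text
t: 22.88
eef_pos: [0.4974, -0.1179, 0.1274]
tcp_rot: [[-0.986, 0.167, 0.002], [0.167, 0.986, -0.001], [-0.002, -0.0, -1.0]]
contact_force: [-1.8, 0.2, 10.8]
finger_gap: 0.0098
```

Request:
servo_tool([
  [[0, 0, -0.02, 0, 0, 0.45], [0, 0, -0.02, 0, 0, -0.45], [0, 0, -0.02, 0, 0, -0.45], [0, 0, -0.02, 0, 0, 0.45], [0, 0, -0.02, 0, 0, 0.45], [0, 0, -0.02, 0, 0, -0.45], [0, 0, -0.02, 0, 0, -0.45], [0, 0, -0.02, 0, 0, 0.45]],
])

```text
t: 23.88
eef_pos: [0.4977, -0.1181, 0.1228]
tcp_rot: [[-0.986, 0.166, 0.002], [0.166, 0.986, -0.001], [-0.002, -0.001, -1.0]]
contact_force: [-0.3, -1.1, 9.4]
finger_gap: 0.0095
```

Request:
servo_tool([
  [[0, 0, -0.02, 0, 0, 0.45], [0, 0, -0.02, 0, 0, -0.45], [0, 0, -0.02, 0, 0, -0.45], [0, 0, -0.02, 0, 0, 0.45], [0, 0, -0.02, 0, 0, 0.45], [0, 0, -0.02, 0, 0, -0.45], [0, 0, -0.02, 0, 0, -0.45], [0, 0, -0.02, 0, 0, 0.45]],
])

```text
t: 24.88
eef_pos: [0.4981, -0.1181, 0.1183]
tcp_rot: [[-0.986, 0.166, 0.003], [0.166, 0.986, -0.001], [-0.003, -0.0, -1.0]]
contact_force: [0.5, -0.1, 13.7]
finger_gap: 0.0097
```

Request:
servo_tool([
  [[0, 0, -0.02, 0, 0, 0.45], [0, 0, -0.02, 0, 0, -0.45], [0, 0, -0.02, 0, 0, -0.45], [0, 0, -0.02, 0, 0, 0.45], [0, 0, -0.02, 0, 0, 0.45], [0, 0, -0.02, 0, 0, -0.45], [0, 0, -0.02, 0, 0, -0.45], [0, 0, -0.02, 0, 0, 0.45]],
])

```text
t: 25.88
eef_pos: [0.4981, -0.1181, 0.1139]
tcp_rot: [[-0.986, 0.166, 0.003], [0.166, 0.986, -0.001], [-0.003, -0.0, -1.0]]
contact_force: [-4.7, -0.3, 31.2]
finger_gap: 0.0099
```

Request:
servo_tool([
  [[0, 0, -0.02, 0, 0, 0], [0, 0, -0.02, 0, 0, 0], [0, 0, 0, 0, 0, 0]],
])

```text
t: 26.25
eef_pos: [0.4983, -0.1182, 0.1139]
tcp_rot: [[-0.986, 0.167, 0.002], [0.167, 0.986, -0.001], [-0.003, -0.0, -1.0]]
contact_force: [-10.8, 2.8, 46.6]
finger_gap: 0.0095
```

Request:
servo_tool([
  [[0, 0, 0.03, 0, 0, 0], [0, 0, 0, 0, 0, -0.5], [0, 0, 0, 0, 0, -0.6], [0, 0, 0, 0, 0, -0.6], [0, 0, 0, 0, 0, -0.6]],
])

```text
t: 26.88
eef_pos: [0.4982, -0.1183, 0.114]
tcp_rot: [[-0.882, 0.471, 0.003], [0.471, 0.882, -0.001], [-0.003, 0.0, -1.0]]
contact_force: [-4.9, -2.6, 27.9]
finger_gap: 0.0097
```

```bash
python3 -c "
from h import *
s=telemetry.state();R=np.array(s['tcp_rot']);print(s['eef_pos'],s['contact_force'],s['ft_torque'],s['q'],np.degrees(np.arctan2(R[1,0],R[0,0])))"
```

```text
[ 0.4982 -0.1183  0.114 ] [-4.924  -2.6219 27.9245] [-0.3551  0.9244  0.074 ] [-0.2784  0.2782  2.1589 -0.0007  0.7014 -1.3577] 151.87023811365657
```

Request:
servo_tool([
  [[0, 0, 0, 0, 0, -0.7], [0, 0, 0, 0, 0, -0.7], [0, 0, 0, 0, 0, -0.7], [0, 0, 0, 0, 0, -0.7], [0, 0, 0, 0, 0, -0.7], [0, 0, 0, 0, 0, -0.7], [0, 0, 0, 0, 0, -0.7], [0, 0, 0, 0, 0, -0.7]],
])

```text
t: 27.88
eef_pos: [0.4982, -0.1187, 0.114]
tcp_rot: [[-0.294, 0.956, 0.003], [0.956, 0.294, -0.002], [-0.003, 0.002, -1.0]]
contact_force: [-6.4, -7.6, 27.3]
finger_gap: 0.0095
```

Request:
servo_tool([
  [[0, 0, 0, 0, 0, -0.7], [0, 0, 0, 0, 0, -0.7], [0, 0, 0, 0, 0, -0.7], [0, 0, 0, 0, 0, -0.7], [0, 0, 0, 0, 0, -0.4], [0, 0, 0, 0, 0, -0.2], [0, 0, 0, 0, 0, 0]],
])

```text
t: 28.75
eef_pos: [0.4981, -0.1187, 0.114]
tcp_rot: [[0.173, 0.985, 0.002], [0.985, -0.173, -0.002], [-0.002, 0.003, -1.0]]
contact_force: [-7.5, -6.0, 27.5]
finger_gap: 0.0102
```

```bash
python3 -c "
from h import *
s=telemetry.state();R=np.array(s['tcp_rot']);print(s['eef_pos'],s['contact_force'],s['ft_torque'],s['q'],np.degrees(np.arctan2(R[1,0],R[0,0])))"
```

```text
[ 0.4981 -0.1187  0.114 ] [-7.4736 -6.0237 27.5219] [-1.4693  1.5631  0.25  ] [-0.2789  0.2782  2.159  -0.0019  0.7016 -0.1037] 80.04350971651402
```

Request:
servo_tool([
  [[0, 0, 0, 0, 0, -0.25], [0, 0, 0, 0, 0, -0.25], [0, 0, 0, 0, 0, 0]],
])

```text
t: 29.12
eef_pos: [0.4977, -0.1184, 0.1139]
tcp_rot: [[0.241, 0.97, 0.002], [0.97, -0.241, -0.001], [-0.001, 0.002, -1.0]]
contact_force: [-8.5, -4.6, 32.4]
finger_gap: 0.0097
```

```bash
python3 -c "
from h import *
s=telemetry.state();R=np.array(s['tcp_rot']);print(s['eef_pos'],s['contact_force'],s['ft_torque'],s['finger_gap'],np.degrees(np.arctan2(R[1,0],R[0,0])))"
```

```text
[ 0.4977 -0.1184  0.1139] [-8.4628 -4.6008 32.4464] [-0.8977  1.9719  0.3597] 0.00966315620910893 76.03684986020343
```

Request:
servo_tool([
  [[0, 0, 0, 0, 0, -0.25], [0, 0, 0, 0, 0, -0.25], [0, 0, 0, 0, 0, 0], [0, 0, 0, 0, 0, 0]],
])

```text
t: 29.62
eef_pos: [0.4977, -0.1184, 0.1139]
tcp_rot: [[0.307, 0.952, 0.001], [0.952, -0.307, -0.002], [-0.001, 0.002, -1.0]]
contact_force: [-9.1, -3.5, 32.0]
finger_gap: 0.0095
```

```bash
python3 -c "
from h import *
s=telemetry.state();R=np.array(s['tcp_rot']);print(s['eef_pos'],s['contact_force'],s['ft_torque'],s['finger_gap'],np.degrees(np.arctan2(R[1,0],R[0,0])))
for n in('wrist','side'):
    m=optics.camera_model(n);im=snap(n,'fin_'+n)[:,:,::-1];x,y=proj(m,[(.497,-.118,.09)])[0].astype(int);print(x,y)
    A=cv2.resize(im[max(y-70,0):y+70,max(x-70,0):x+70],(390,390),interpolation=2)
    B=A if n=='wrist' else np.hstack([B,A])
cv2.imwrite('pics/fin.png',B)"
```

```text
[ 0.4977 -0.1184  0.1139] [-9.1182 -3.5337 32.0294] [-0.7003  1.9157  1.062 ] 0.009499250518008756 72.13800462552726
313 248
348 175
```

View pics/fin.png

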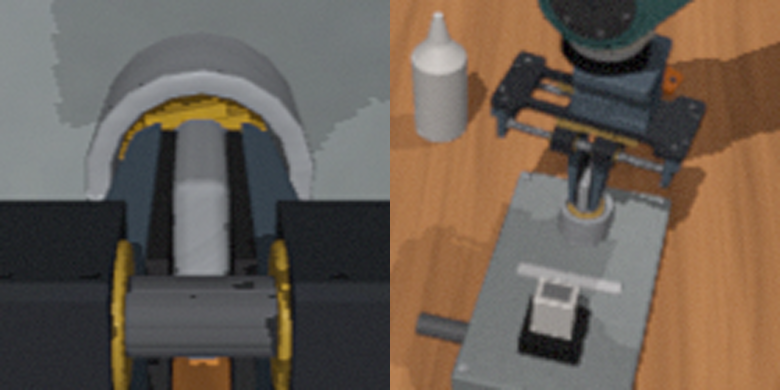

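Request:
servo_tool([
  [[0, 0, 0, 0, 0, 0], [0, 0, 0, 0, 0, 0], [0, 0, 0, 0, 0, 0], [0, 0, 0, 0, 0, 0], [0, 0, 0, 0, 0, 0], [0, 0, 0, 0, 0, 0], [0, 0, 0, 0, 0, 0], [0, 0, 0, 0, 0, 0]],
])

```text
t: 30.72
eef_pos: [0.4977, -0.1184, 0.1139]
tcp_rot: [[0.307, 0.952, 0.001], [0.952, -0.307, -0.002], [-0.001, 0.002, -1.0]]
contact_force: [-9.5, -3.3, 31.3]
finger_gap: 0.0099
```

```bash
python3 -c "
from h import *
s=telemetry.state();print(s['t'],s['eef_pos'],s['contact_force'],s['ft_torque'],s['finger_gap'])
if s['ft_torque'][2]>.6 and s['eef_pos'][2]<.115: print(bot.sign_off())"
```

```text
30.725 [ 0.4977 -0.1184  0.1139] [-9.5371 -3.348  31.3328] [-0.7556  1.9344  1.0646] 0.00986089701108702
the job is handed in; nothing more can be done
None
```

The steamer job is done and handed in at 30.7 s of the 72 s allowed. The relay is plugged home, and the key is home and held at its clockwise stop with the grip still on.

- **Relay:** It stopped at the height expected for fully home and carried up to 57 N. Later pictures show it upright in the socket.
- **Key:** I swung it about 3.6° each way past both pin pairs. It stopped hard with the tool at z 0.1139 m, against 0.1142 m expected for fully home.
- **Turn:** The tool turned 98° clockwise. The moment rose from 0.36 to 1.06 N m over the last 4°, so the core is on its stop. It held steady for a further second at 1.06 N m, with 31 N pressing down.
- **Left alone:** I made no move towards the bottles, the bowl or the orange look-alikes. I did not check all of their positions again at the end.

No check failed. Camera estimates of the switch position differed by about 1–2 mm, and the key settled about 1.5 mm in x from the commanded point, giving a side force of about 10 N.

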